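Feed a table rail home and set the clamp screw a quarter turn off its seat

ROBOT

A 6-joint arm with a two-finger parallel gripper is mounted at the origin on the work surface. World frame = base frame: x ahead of the robot, y to its left, z up, the work surface at z = 0. Lengths are in m, angles in rad, forces in N, time in s.
With the tool pointing down it reaches from about 0.375 to 0.9 m from the base axis. Payload 3.1 kg.
Tool frame: the origin (TCP) lies on the centre line of the jaws, within the pads' length; the fingertips stand 11 mm ahead of it and the grasp point (between the pads) lies 8 mm behind it; x points along the fingers, y is the direction in which the jaws open and shut, and the axes are right-handed (so a half turn about x gives the same grasp; the last joint's range is limited). The gripper opens to 87 mm and grips with 3 to 60 N. Pads are 19 mm wide; open, the fingers measure 117 mm over their backs; the gripper's body (75 mm by 190 mm) begins 51 mm behind the grasp point.
Start: joints at [-1.45, 0.527, 1.433, -0, 1.181, -0.178], TCP at [0.184, -0.597, 0.234] pointing down, gripper open.
Joint ranges: [-3.08, 3.08], [-0.75, 2.2], [0.22, 2.44], [-1.43, 4.57], [0, 2.65], [-2.85, 2.85]. Speed limits (rad/s): [2.79, 2.79, 3.14, 3.14, 3.14, 3.14].

INTERFACE

Orientations are given as a unit quaternion [x, y, z, w].
In Python, from rig import robot, camera, camera_info gives the robot as it stands.
- The arm moves only by the shell command python3 -m inch 'ROWS' [FORCE]. ROWS is JSON, a list that holds one entry, the list of rows, each a list of 5 numbers: the shift along the tool's x, y, z in cm, then the turn about the tool's x in rad, then the opening, from 0 (shut) to 1 (fully open). A call has 1 to 8 rows; each row shifts and turns the pose as measured when the row begins, along the tool's axes as they then stand; what a row does not reach is not made up. A row lasts 1/12 s, in which the tool goes at most 41.7 mm and 7.16 degrees, less where a joint would pass 70% of its speed; a pose out of reach is approached as far as the arm can. A call with a gripper value outside its range is refused whole. The fingers move at their own pace and stop on an object; FORCE is the grip in N (left out, the last holds). Time passes only in rows, so rows that do not move let the fingers close. It gives the time, the measured TCP pose, the force and the opening at its end, in the units of the state.
- robot.get_obs(): the state, without advancing time (a new reading comes with each control period).
- camera(name): name is "scene" or "top" or "wrist"; returns the picture (384x512x3 uint8, red, green, blue); there is no depth.
- camera_info(name): a dict with "camera_matrix" (3x3 intrinsics, pixels), "rvec" (rotation vector, rad) and "tvec" (3), from world to camera coordinates, as OpenCV has them. Camera axes: x right, y down, z forward; pixel columns grow to the right and rows downward; lengths in m; the calibration is good to about 2 mm. A picture is of the moment at which its call begins: read the wrist's pose just before it. camera_info takes no time and is no camera call; for the wrist camera it gives the pose at the moment of the call.
- robot.hand_in(): hands the job in, once; it reports no verdict.
The state is a dict: "time": time; "q": joint angles; "joint_velocities": joint speeds; "joint_torque": joint torques, N m; "position": TCP position; "tool_rot": TCP orientation; "ft_force": force on the tool from outside, world axes, zero at the start; "moment": the same for the moment, N m; "grip_width": finger opening in m.
Only numpy, scipy, OpenCV 4.12 (cv2) and the standard library are available. Lean on these libraries where they do the work, as an engineer would, in place of code of your own. Each camera call takes 0.05 s, during which the arm holds its last target. There are 200 camera calls.

TASK

Press the yellow spring pedal of the rail jig right down to its stop so that the pine rail is pushed home against the red end stop, then let the pedal come back up. Then turn the black thumbscrew on the blue bridge clockwise until it seats, back it off a quarter turn so that the rail can still be nudged for the final fit, and finish still gripping the thumbscrew there. Do not disturb the glue bottle, try square or tape roll.

Things in the scene. Friction and masses are not known exactly. Their poses are not given: they have to be found in the camera images.
- pedal_press (a point): Centre of the ribbed black tread of the yellow pedal, on its upper surface; 80 mm from the hinge, 25 mm from the free end, tread 70 mm wide along x. Its x axis is the hinge axis; the hinge lies to the jig's +y, the free end to its -y. At rest the tread rises 23 degrees from the hinge and this point is 76 mm above the bench; on the stop it is 27 mm lower and 9 mm further from the hinge.
- pedal (a joint): Pedal angle in rad: 0 up at rest, 0.36 down on its stop (tread nearly level). Pressing at the tread takes about 5 N at first, 8 to 10 N near the stop; let go, it springs back up. Going down it drives a steel pusher 42 mm along the jig's +y, which pushes the rail; the pusher returns with the pedal, the rail stays.
- thumb_knob (a point): Black wing grip of the thumbscrew: upright flat bar 48 mm long (x), 12 mm thick (y), 36 mm high, white mark on top at its +x end. Origin on the vertical screw axis at the height to grip, 16 mm below the bar's top, 109 mm above the bench. A brass collar (30 mm across) begins 20 mm below it, the top of the blue bridge beam (110 mm along the jig's x, 34 mm wide) 31 mm below.
- clamp_screw (a joint): Screw angle in rad: 0 = seated (hard stop); clockwise from above tightens, the value grows anticlockwise. Starts 0.8 to 2.4 off its seat; upper limit 4.5. Light friction (0.06 N m); turns in place without rising or sinking and stays where it is left. At 0 the bar lies along the jig's x (white mark at +x).
- rail_end (a point): Centre of the leading end face of the loose pine rail (240 mm long, 30 mm wide, 25 mm high), which lies along the jig's y in a channel between two fences under the bridge; its y axis points towards the end stop. It starts 18 to 36 mm short of the stop.
- stop_face (a point): Point on the face of the red end stop that the rail's end meets, 30 mm above the bench. Its axes are the jig's: y = feed direction, from pedal to stop, x across, z up. In these axes the screw axis is at x = 0, y = -110 mm and the pedal hinge at y = -340 mm. The jig is fixed to the bench; its plywood base is 130 x 470 x 18 mm.
- glue_bottle: white glue bottle, 54 mm across, 150 mm high, origin under its base; leave alone
- try_square: try square lying flat: dark wooden stock 100 mm long along y, steel blade 120 mm along x, 16 mm high, origin under the stock; leave alone
- tape_roll: blue roll of tape lying flat, 80 mm across, 25 mm high, origin under its centre; leave alone
Mind the look-alikes: they are no part of the job. Of the things that look like the part that bears rail_end, the larger one is meant.

How it is judged:
On the way, in this order (a step that is already met when the one before it is completed fails the run):
1. the pedal is down on its stop and the rail is home against the end stop (value of joint pedal above 0.33 rad and y of rail_end in the frame of stop_face above -0.006 m), for 0.15 s.
2. the pedal is let back up, the rail stays home (value of joint pedal below 0.04 rad and y of rail_end in the frame of stop_face above -0.006 m), for 0.1 s.
3. the thumbscrew is turned in until it seats (value of joint clamp_screw below 0.08 rad), for 0.15 s.
At the end, for the whole second after the job is handed in: The thumbscrew stands a quarter turn (1.57 rad, within 0.27) off its seat, still, and the fingers still grip it (over 2 N, grasp point within 30 mm of its grip point); the pedal is up (under 0.04 rad) and the rail is home (end within 6 mm of the end stop) (all of step 2 and value of joint clamp_screw between 1.3 and 1.84 rad and velocity of joint clamp_screw between -0.1 and 0.1 rad/s and contact force between the fingers and clamp_screw above 2 N and distance between the grasp point and thumb_knob below 0.03 m); the arm keeps its last pose, push and grip.
It fails at once if the glue bottle is shifted by more than 20 mm (distance of glue_bottle from where it was at the start of the episode above 0.02 m).
It fails at once if the try square is shifted by more than 20 mm (distance of try_square from where it was at the start of the episode above 0.02 m).
It fails at once if the tape roll is shifted by more than 20 mm (distance of tape_roll from where it was at the start of the episode above 0.02 m).
It also fails if it takes over 58 s, if anything falls off the work surface, if the arm or the gripper's body presses on something with over 40 N, if the wrist force passes 120 N, or if a joint passes its speed limit or range.

## Working session

There is one attempt and no reset: what is moved stays moved. The work goes in short steps, Python scripts to look and compute and a shell command to move; the robot and the scene stay as the last step left them, time stands still between calls to the robot, and variables do not carry over. Pictures are saved under pics/ and viewed, about 8 in all and at most 12, crops included, and the job is handed in when it is done.

```bash
ls; mkdir -p pics; python3 - <<'E'
from rig import robot,camera,camera_info
import cv2,numpy as np
print(robot.get_obs())
a=[camera(n) for n in("scene","top")]
for n,i in zip(("scene","top"),a):
    cv2.imwrite(f"pics/{n}0.png",i[:,:,::-1]); print(n,camera_info(n))
E
```

```text
pics
{'time': 0.0, 'q': array([-1.45049212e+00,  5.28429470e-01,  1.43390040e+00, -1.22527145e-05,
        1.18138064e+00, -1.78514168e-01]), 'joint_velocities': array([-5.39846783e-05,  1.53774558e-03, -1.09716674e-03, -1.44530704e-04,
        1.90244610e-03,  5.42277483e-04]), 'joint_torque': array([ 3.62959790e-04, -4.40043640e+01, -1.76593351e+01,  6.32353686e-02,
        5.83069073e-02, -1.73220487e-04]), 'position': array([ 0.18392509, -0.59658804,  0.23259475]), 'tool_rot': array([ 0.69924619,  0.10600577, -0.69921062,  0.10450862]), 'ft_force': array([-0.97045005, -0.13544707,  0.59409855]), 'moment': array([ 0.03288948, -0.03671089,  0.00266011]), 'grip_width': 0.08704467765737585}
scene {'camera_matrix': array([[430.83310709,   0.        , 259.13373628],
       [  0.        , 430.83310709, 191.37722385],
       [  0.        ,   0.        ,   1.        ]]), 'rvec': array([ 2.17390131,  1.05726405, -0.44752185]), 'tvec': array([-0.39440017, -0.18526101,  1.48173854])}
top {'camera_matrix': array([[376.82078513,   0.        , 257.41942643],
       [  0.        , 376.82078513, 185.40122205],
       [  0.        ,   0.        ,   1.        ]]), 'rvec': array([ 2.196578  , -2.1433063 ,  0.13093564]), 'tvec': array([0.06493931, 0.54953845, 0.87344715])}
```

View pics/top0.png

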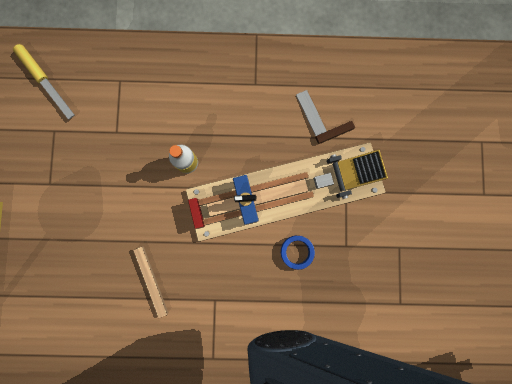

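View pics/scene0.png

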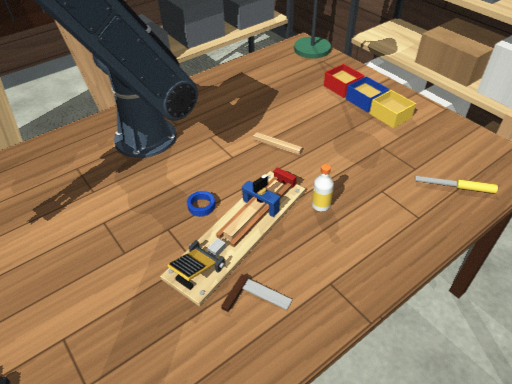

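The top view shows the jig with the red stop at (197,213), the bridge at (245,198) and the pedal tread at (368,166). The glue bottle is at (182,157), the square at (325,120) and the tape at (297,252). I'll enlarge the jig to measure it.

```bash
cat > h.py <<'E'
import cv2,numpy as np
from rig import robot,camera,camera_info
def ray(n,uv,z,ci=None):
    "pixel -> world point on plane of height z"
    c=ci or camera_info(n); R=cv2.Rodrigues(c["rvec"])[0]; o=-R.T@c["tvec"]
    K=c["camera_matrix"]; d=R.T@np.linalg.solve(K,[uv[0],uv[1],1.])
    return o+d*(z-o[2])/d[2]
def proj(n,P,ci=None):
    c=ci or camera_info(n)
    return cv2.projectPoints(np.float64(P).reshape(-1,3),c["rvec"],c["tvec"],c["camera_matrix"],None)[0][:,0]
def blobs(img,lo,hi,amin=30):
    m=cv2.inRange(cv2.cvtColor(img,cv2.COLOR_RGB2HSV),np.array(lo),np.array(hi))
    cs=cv2.findContours(m,cv2.RETR_EXTERNAL,cv2.CHAIN_APPROX_NONE)[0]
    return [(cv2.contourArea(c),cv2.minAreaRect(c)) for c in cs if cv2.contourArea(c)>amin]
E
python3 - <<'E'
from h import *
i=cv2.imread("pics/top0.png")[:,:,::-1].copy()
print("blue",blobs(i,(105,120,60),(125,255,255)))
print("red",blobs(i,(0,190,80),(6,255,255))+blobs(i,(172,150,80),(180,255,255)))
print("base",blobs(i,(14,60,170),(30,150,255),100))
cv2.imwrite("pics/top_crop.png",cv2.resize(i[135:250,175:400],None,fx=3.5,fy=3.5,interpolation=cv2.INTER_CUBIC)[:,:,::-1])
E
```

```text
blue [(838.0, ((297.0, 252.0), (32.0, 32.0), 90.0)), (232.0, ((248.4412078857422, 211.7647247314453), (21.585670471191406, 14.067066192626953), 75.96376037597656)), (213.5, ((241.73532104492188, 185.94117736816406), (20.130456924438477, 14.067066192626953), 75.96376037597656))]
red []
base [(151.5, ((381.5, 327.0), (6.0, 47.0), 90.0)), (598.5, ((259.7354736328125, 322.0422058105469), (88.18893432617188, 9.745830535888672), 4.969740867614746)), (300.5, ((259.4609680175781, 307.0615234375), (85.0984115600586, 5.998125076293945), 1.432096242904663)), (148.0, ((191.0, 305.5), (5.0, 42.0), 90.0)), (758.0, ((163.83473205566406, 295.930908203125), (106.81272888183594, 38.35158157348633), 44.18154525756836)), (558.0, ((442.5601806640625, 213.4462890625), (104.88604736328125, 13.035877227783203), 3.2704875469207764)), (1845.5, ((289.0567626953125, 206.58033752441406), (20.453012466430664, 193.10592651367188), 75.3236083984375)), (573.5, ((280.24749755859375, 191.17706298828125), (12.826202392578125, 56.057376861572266), 76.75948333740234)), (418.0, ((186.99713134765625, 191.43043518066406), (18.088960647583008, 94.75881958007812), 83.25442504882812)), (1293.0, ((310.3564758300781, 167.8375244140625), (20.510326385498047, 129.74298095703125), 75.80144500732422)), (105.5, ((29.425674438476562, 60.195945739746094), (40.802921295166016, 3.9524192810058594), 54.462318420410156))]
```

View pics/top_crop.png

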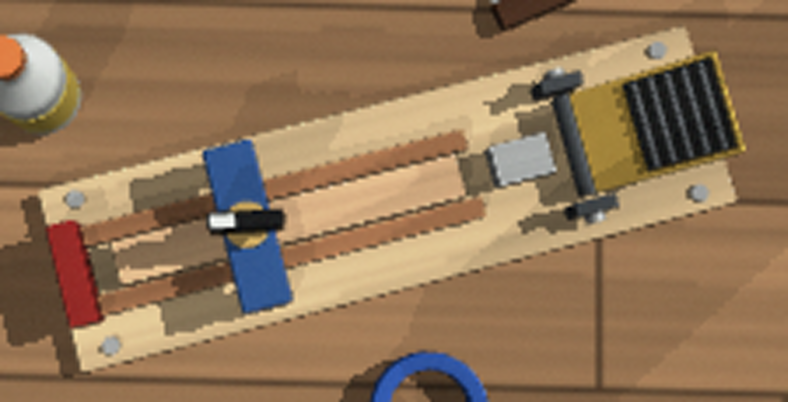

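The crop shows the base corners at (38,190), (685,27), (737,202) and (82,375). The beam is centred on (247,227) and the tread on (682,115). The white mark is at the left end of the bar, and the rail is about 15 px short of the red stop.

```bash
python3 - <<'E'
from h import *
f=lambda p:(175+(p[0]+.5)/3.5-.5,135+(p[1]+.5)/3.5-.5)
r=lambda p,z:ray("top",f(p),z)
B=[r(p,.018) for p in[(38,190),(685,27),(737,202),(82,375)]]
print("base",np.round(B,4))
yax=((B[0]-B[1])+(B[3]-B[2]))/2; print("len",np.linalg.norm(yax),"wid",np.linalg.norm(B[0]-B[3]))
print("yaw of y axis",np.arctan2(yax[1],yax[0]))
c=[r(p,.078) for p in[(203,152),(248,140),(293,300),(245,314)]]
bc=np.mean(c,0);print("beam",bc,"xdir",np.arctan2(*(c[0]+c[1]-c[2]-c[3])[1::-1]))
t=r((682,115),.076);print("tread",t)
st=r((75,274),.05);print("stop top ctr approx",st)
k0=r((209,221),.125);k1=r((285,221),.125);print("bar",k0,k1,(k0+k1)/2,"ang",np.arctan2(*(k0-k1)[1::-1]))
y=yax/np.linalg.norm(yax);print("beam-tread along y",(bc-t)@y,"exp .23+.073")
E
```

```text
base [[ 0.5361  0.2521  0.018 ]
 [ 0.663  -0.1978  0.018 ]
 [ 0.5399 -0.233   0.018 ]
 [ 0.4103  0.2165  0.018 ]]
len 0.46765414391369803 wid 0.1307298708446904
yaw of y axis 1.8485446030927002
beam [0.51041389 0.10559293 0.078     ] xdir 0.2905521863570454
tread [ 0.59045601 -0.17716926  0.076     ]
stop top ctr approx [0.47774153 0.21932576 0.05      ]
bar [0.5094671 0.1278705 0.125    ] [0.51061654 0.0815643  0.125     ] [0.51004182 0.1047174  0.125     ] ang 1.595613698104652
beam-tread along y 0.29387222930126666 exp .23+.073
```

```bash
cat >> h.py <<'E'
from scipy.spatial.transform import Rotation as Rn
def plan(p,yaw):
    "shift (cm, tool axes) and turn about tool x to reach TCP p with tool y at world yaw"
    s=robot.get_obs(); R=Rn.from_quat(s["tool_rot"]).as_matrix()
    d=R.T@(np.array(p)-s["position"])*100
    y0=np.arctan2(R[1,1],R[0,1]); sg=np.sign(R[2,0])
    t=[((yaw+k-y0+np.pi)%(2*np.pi)-np.pi)*sg for k in(0,np.pi)]
    print("t",round(s["time"],2),"pos",s["position"].round(4),"yaw",y0.round(3),"F",s["ft_force"].round(1),"q",s["q"].round(3),"w",round(s["grip_width"],4))
    print("toolx",R[:,0].round(3),"shift",d.round(2),"turn options",np.round(t,3))
E
python3 - <<'E'
from h import *
plan((.595,-.186,.16),.278)
plan((.5104,.1050,.2),.025)
print("bottle",ray("top",(176,152),.15))
E
```

```text
t 0.1 pos [ 0.1839 -0.5967  0.2327] yaw -1.272 F [ 0. -0. -1.] q [-1.451  0.528  1.434 -0.     1.181 -0.179] w 0.0871
toolx [-0.     0.002 -1.   ] shift [  7.34 -27.13 -51.37] turn options [-1.55   1.592]
t 0.1 pos [ 0.1839 -0.5967  0.2327] yaw -1.272 F [ 0. -0. -1.] q [-1.451  0.528  1.434 -0.     1.181 -0.179] w 0.0871
toolx [-0.     0.002 -1.   ] shift [  3.39 -57.44 -51.86] turn options [-1.297  1.845]
bottle [0.60045454 0.25140546 0.15      ]
```

```bash
python3 -m inch '[[[0,-1.9,-3.6,0,0],[0,-1.9,-3.6,0,0],[0,-1.9,-3.6,0,0],[0,-1.9,-3.6,0,0],[0,-1.9,-3.6,0,0],[0,-1.9,-3.6,0,0],[0,-1.9,-3.6,0,0],[0,-1.9,-3.6,0,0]]]' && python3 -c "
from h import *
plan((.595,-.186,.16),.278)"
```

```text
time: 0.77
position: [0.4144, -0.3678, 0.2278]
tool_rot: [-0.699, -0.1, 0.702, -0.098]
ft_force: [0.1, -0.8, -0.3]
grip_width: 0.0415
t 0.77 pos [ 0.4144 -0.3678  0.2278] yaw -1.289 F [ 0.1 -0.8 -0.3] q [-0.926  0.441  1.615 -0.003  1.089  0.364] w 0.0415
toolx [-0.004  0.001 -1.   ] shift [  6.73 -12.42 -22.43] turn options [-1.567  1.574]
```

```bash
python3 -m inch '[[[0.4,-1.9,-3.5,0,0],[0.4,-1.9,-3.5,0,0],[0.4,-1.9,-3.5,0,0],[0.4,-1.9,-3.5,0,0],[0.4,-1.9,-3.5,0,0],[0.4,-1.5,-2.5,0,0],[0,0,0,-0.12,0],[0,0,0,-0.12,0]]]' && python3 -m inch '[[[0,0,0,-0.12,0],[0,0,0,-0.12,0],[0,0,0,-0.12,0],[0,0,0,-0.12,0],[0,0,0,-0.12,0],[0,0,0,-0.12,0],[0,0,0,-0.12,0],[0,0,0,-0.12,0]]]' && python3 -c "
from h import *
plan((.595,-.186,.16),.278)"
```

```text
time: 1.43
position: [0.5855, -0.1891, 0.1995]
tool_rot: [-0.68, -0.19, 0.683, -0.185]
ft_force: [0.2, 0.7, 0.3]
grip_width: 0.0009
time: 2.1
position: [0.584, -0.1838, 0.1941]
tool_rot: [-0.508, -0.497, 0.51, -0.484]
ft_force: [0.1, -1.1, 0.1]
grip_width: 0.0008
t 2.1 pos [ 0.584  -0.1838  0.1941] yaw -0.037 F [ 0.1 -1.1  0.1] q [-0.488  0.563  1.491  0.003  1.106 -0.453] w 0.0008
toolx [-0.015  0.011 -1.   ] shift [3.39 1.16 0.21] turn options [-0.315  2.827]
```

```bash
python3 -m inch '[[[0,0.7,0,-0.11,0],[0,0.4,0.1,-0.11,0],[0,0,0,-0.1,0],[0,0,0,0,0]]]' && python3 -c "
from h import *
plan((.595,-.186,.16),.278)
i=camera('wrist');ci=camera_info('wrist')
T=(.595,-.186,.076)
u=proj('wrist',T,ci)[0];print(u)
cv2.drawMarker(i,tuple(int(v) for v in u),(255,0,255),0,15)
s=camera('scene');u=proj('scene',T)[0];cv2.drawMarker(s,tuple(int(v) for v in u),(255,0,255),0,7)
s=cv2.resize(s[220:316,150:278],(512,384))
cv2.imwrite('pics/w1.png',cv2.resize(np.hstack([i,s]),(800,300))[:,:,::-1])"
```

```text
time: 2.43
position: [0.5938, -0.1839, 0.1916]
tool_rot: [0.418, 0.578, -0.419, 0.561]
ft_force: [0.1, 0.7, 0.2]
grip_width: 0.0005
t 2.43 pos [ 0.5938 -0.1839  0.1916] yaw 0.303 F [0.1 0.7 0.2] q [-0.481  0.58   1.465  0.003  1.121 -0.785] w 0.0005
toolx [-0.02   0.013 -1.   ] shift [3.16 0.1  0.29] turn options [ 0.025 -3.117]
[257.26986252 198.75708757]
```

View pics/w1.png

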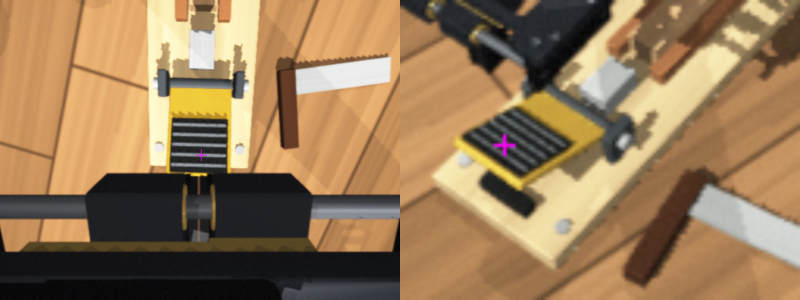

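The target marker lies on the tread, slightly towards the free end, which suits the press. I'll press down in stages.

```bash
python3 -m inch '[[[2.5,0,0,0,0],[2.5,0,0,0,0],[2,0.1,0.2,0,0],[1.5,0,0,0,0],[1,0,0,0,0],[1,0,0,0,0],[1,0,0,0,0],[1,0,0,0,0]]]' 20 && python3 -c "
from h import *
plan((.595,-.186,.06),.278)"
```

```text
time: 3.2
position: [0.5984, -0.1893, 0.0684]
tool_rot: [0.424, 0.567, -0.425, 0.564]
ft_force: [-4.1, -5.0, 8.2]
grip_width: 0.0002
t 3.2 pos [ 0.5984 -0.1893  0.0684] yaw 0.283 F [-4.1 -5.   8.2] q [-0.483  0.746  1.542 -0.002  0.86  -0.765] w 0.0002
toolx [-0.006  0.001 -1.   ] shift [ 0.84 -0.23 -0.41] turn options [ 0.005 -3.137]
```

```bash
python3 -m inch '[[[1,0,0,0,0],[1,0,0,0,0],[1,0,0,0,0],[0.8,0,0,0,0]]]' && python3 -c "
from h import *
plan((.595,-.186,.06),.278)"
```

```text
time: 3.53
position: [0.5987, -0.1909, 0.0591]
tool_rot: [0.423, 0.566, -0.427, 0.565]
ft_force: [-9.1, 4.1, 27.5]
grip_width: 0.0003
t 3.53 pos [ 0.5987 -0.1909  0.0591] yaw 0.281 F [-9.1  4.1 27.5] q [-0.484  0.76   1.545 -0.008  0.84  -0.76 ] w 0.0003
toolx [-0.005 -0.004 -1.   ] shift [-0.09 -0.22 -0.58] turn options [ 3.000e-03 -3.138e+00]
```

Force has risen to 27 N at the expected depth, so the pedal is on its stop. I'll hold it there and check the rail from the top camera.

```bash
python3 -m inch '[[[0.7,0,0,0,0],[0.7,0,0,0,0],[0.7,0,0,0,0],[0.7,0,0,0,0]]]' && python3 -c "
from h import *
i=camera('top');s=camera('scene')
a=cv2.resize(i[160:250,175:295],(400,300),interpolation=2);b=cv2.resize(s[160:310,150:310],(400,300),interpolation=2)
cv2.imwrite('pics/p2.png',np.hstack([a,b])[:,:,::-1])"
```

```text
time: 3.87
position: [0.5987, -0.1909, 0.0589]
tool_rot: [0.423, 0.563, -0.428, 0.567]
ft_force: [-10.8, 5.0, 37.0]
grip_width: 0.0003
```

View pics/p2.png

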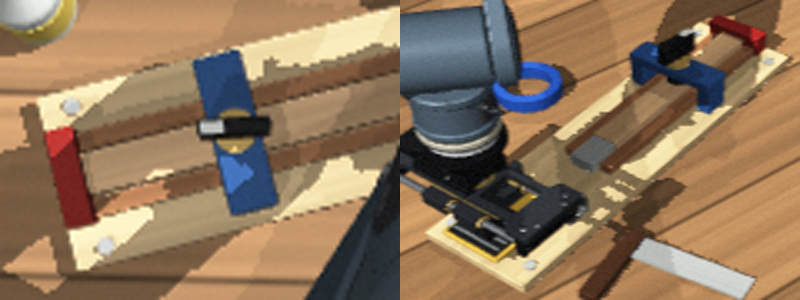

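The rail now meets the red stop with no gap, at about (85,160). Lifting off and heading for the thumbscrew.

```bash
python3 -m inch '[[[-1,0,0,0,0],[-1.5,0,0,0,0],[-2,0,0,0,0],[-3,0,0,0,0],[-3,0,0,0,0],[-3,0,0,0,0],[-2.5,0,0,0,0],[0,0,0,0,1]]]' && python3 -c "
from h import *
plan((.5104,.1050,.2),.025)"
```

```text
time: 4.63
position: [0.5989, -0.188, 0.2333]
tool_rot: [0.426, 0.559, -0.43, 0.567]
ft_force: [1.7, -0.2, 1.1]
grip_width: 0.0024
t 4.63 pos [ 0.5989 -0.188   0.2333] yaw 0.27 F [ 1.7 -0.2  1.1] q [-0.479  0.528  1.433 -0.007  1.17  -0.746] w 0.0024
toolx [ 0.007 -0.011 -1.   ] shift [  2.95  -0.72 -30.64] turn options [ 0.245 -2.896]
```

```bash
python3 -m inch '[[[0,0,-4,0,1],[0,0,-4,0,1],[0,0,-4,0,1],[0,0,-4,0,1],[0,0,-4,0,1],[0,0,-4,0,1],[0,0,-3,0,1],[0,0,-1,0,1]]]' && python3 -c "
from h import *
plan((.5104,.1050,.2),.025)"
```

```text
time: 5.3
position: [0.5253, 0.086, 0.2284]
tool_rot: [0.433, 0.55, -0.434, 0.567]
ft_force: [-0.5, -0.7, 0.1]
grip_width: 0.0521
t 5.3 pos [0.5253 0.086  0.2284] yaw 0.251 F [-0.5 -0.7  0.1] q [-0.039  0.404  1.681 -0.019  1.037 -0.28 ] w 0.0521
toolx [ 0.018 -0.017 -1.   ] shift [ 2.78 -1.01 -2.27] turn options [ 0.226 -2.915]
```

```bash
python3 -m inch '[[[0.5,-1,-2.2,0,1],[0.5,0,0,0.11,1],[0.3,0,0,0.11,1],[0,0,0,0,1],[0,0,0,0,1]]]' && python3 -c "
from h import *
plan((.5104,.1050,.2),.025)
i=camera('wrist');ci=camera_info('wrist')
for T in [(.5104,.105,.125),(.5104,.105,.078)]:
    u=proj('wrist',T,ci)[0];print(u)
    cv2.drawMarker(i,tuple(int(v) for v in u),(255,0,255),0,9)
s=camera('scene');t=camera('top')
cv2.imwrite('pics/w3full.png',i[:,:,::-1])
b=cv2.resize(t[120:240,180:400],(400,300),interpolation=2)
cv2.imwrite('pics/w3.png',np.hstack([cv2.resize(i,(400,300)),b])[:,:,::-1])"
```

```text
time: 5.72
position: [0.5081, 0.1083, 0.2129]
tool_rot: [0.493, 0.498, -0.493, 0.516]
ft_force: [-0.0, -0.5, 0.1]
grip_width: 0.0835
t 5.72 pos [0.5081 0.1083 0.2129] yaw 0.029 F [-0.  -0.5  0.1] q [ 0.005  0.409  1.727 -0.022  0.988 -0.012] w 0.0835
toolx [ 0.018 -0.018 -1.   ] shift [1.3  0.2  0.31] turn options [ 0.004 -3.138]
[255.68785867 204.4704766 ]
[254.60589633 188.67773553]
```

View pics/w3.png

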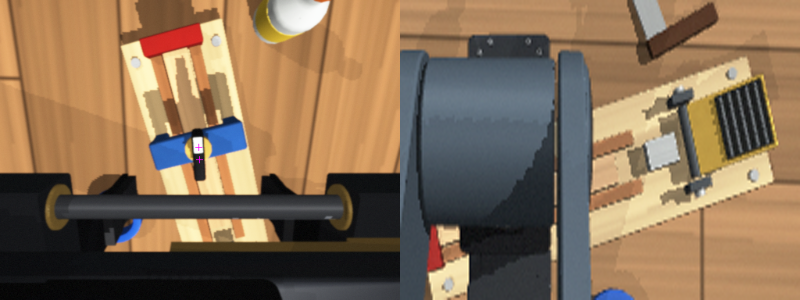

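The wrist view shows the bar lined up with the open jaws: white mark at (198,140), bar centre about (198,155). The top view shows the pedal back up. I'll descend over the bar.

```bash
python3 -m inch '[[[2.5,0.1,0.1,0,1],[2.5,0,0.1,0,1],[2,0,0.1,0,1],[1.2,0,0,0,1],[0,0,0,0,1]]]' && python3 -c "
from h import *
plan((.5104,.1050,.105),.025)"
```

```text
time: 6.28
position: [0.5171, 0.1008, 0.1316]
tool_rot: [0.495, 0.495, -0.49, 0.519]
ft_force: [-0.5, -0.3, -0.3]
grip_width: 0.0867
t 6.28 pos [0.5171 0.1008 0.1316] yaw 0.03 F [-0.5 -0.3 -0.3] q [-0.009  0.54   1.792 -0.026  0.78  -0.021] w 0.0867
toolx [ 0.03  -0.018 -0.999] shift [ 2.63 -0.74 -0.49] turn options [ 0.005 -3.137]
```

```bash
python3 -m inch '[[[0.5,-0.7,-0.5,0,1],[1.2,-0.1,-0.1,0,1],[0.6,-0.1,0,0,1],[0,0,0,0,1]]]' && python3 -c "
from h import *
plan((.5104,.1050,.105),.025)"
```

```text
time: 6.62
position: [0.5096, 0.1058, 0.1089]
tool_rot: [0.496, 0.494, -0.489, 0.52]
ft_force: [0.2, 0.3, -0.0]
grip_width: 0.087
t 6.62 pos [0.5096 0.1058 0.1089] yaw 0.03 F [ 0.2  0.3 -0. ] q [ 0.     0.572  1.825 -0.028  0.711 -0.008] w 0.087
toolx [ 0.033 -0.018 -0.999] shift [0.4  0.06 0.07] turn options [ 0.005 -3.137]
```

```bash
python3 -m inch '[[[0,0,0,0,0],[0,0,0,0,0],[0,0,0,0,0],[0,0,0,0,0],[0,0,0,0,0],[0,0,0,0,0],[0,0,0,0,0],[0,0,0,0,0]]]' 15 && python3 -m inch '[[[0,0,0,0,0],[0,0,0,0,0],[0,0,0,0,0],[0,0,0,0,0],[0,0,0,0,0],[0,0,0,0,0]]]' && python3 -c "
from h import *
plan((.5104,.1050,.105),.025)"
```

```text
time: 7.28
position: [0.5117, 0.1061, 0.1126]
tool_rot: [0.498, 0.493, -0.487, 0.522]
ft_force: [0.5, -0.6, 0.8]
grip_width: 0.0415
time: 7.78
position: [0.5097, 0.106, 0.1124]
tool_rot: [0.496, 0.494, -0.488, 0.521]
ft_force: [1.2, -0.1, 0.8]
grip_width: 0.0121
t 7.78 pos [0.5097 0.106  0.1124] yaw 0.031 F [ 1.2 -0.1  0.8] q [ 1.000e-03  5.650e-01  1.824e+00 -2.800e-02  7.160e-01 -9.000e-03] w 0.0121
toolx [ 0.036 -0.018 -0.999] shift [0.75 0.04 0.09] turn options [ 0.006 -3.136]
```

```bash
python3 -m inch '[[[0.3,0,0,0.1,0],[0.2,0,0,0.12,0],[0.1,0,0,0.12,0],[0.1,0,0,0.12,0],[0,0,0,0.12,0],[0,0,0,0.12,0]]]' && python3 -c "
from h import *
plan((.5104,.1050,.105),-1.293)"
```

```text
time: 8.28
position: [0.5101, 0.1059, 0.1107]
tool_rot: [0.65, 0.287, -0.631, 0.312]
ft_force: [1.0, 0.4, -1.5]
grip_width: 0.0126
t 8.28 pos [0.5101 0.1059 0.1107] yaw -0.696 F [ 1.   0.4 -1.5] q [ 1.000e-03  5.680e-01  1.826e+00 -3.000e-02  7.100e-01  7.200e-01] w 0.0126
toolx [ 0.038 -0.02  -0.999] shift [0.57 0.05 0.05] turn options [ 0.597 -2.545]
```

```bash
python3 -m inch '[[[0.1,0,0,0.12,0],[0.1,0,0,0.12,0],[0.1,0,0,0.12,0],[0.1,0,0,0.12,0],[0,0,0,0.08,0],[0,0,0,0.06,0],[0,0,0,0.05,0]]]' && python3 -c "
from h import *
plan((.5104,.1050,.105),-1.293); print(robot.get_obs()['moment'])"
```

```text
time: 8.87
position: [0.5102, 0.1055, 0.1105]
tool_rot: [0.717, 0.053, -0.691, 0.07]
ft_force: [0.8, -0.2, 1.6]
grip_width: 0.0133
t 8.87 pos [0.5102 0.1055 0.1105] yaw -1.396 F [ 0.8 -0.2  1.6] q [ 0.002  0.569  1.826 -0.033  0.708  1.422] w 0.0133
toolx [ 0.039 -0.021 -0.999] shift [0.55 0.04 0.01] turn options [-0.103  3.038]
[0.20528155 0.3237574  0.34118421]
```

```bash
python3 -m inch '[[[0,0,0,0.05,0],[0,0,0,0.05,0],[0,0,0,0.05,0],[0,0,0,0.03,0]]]' && python3 -c "
from h import *
plan((.5104,.1050,.105),-1.293); print(robot.get_obs()['moment'])
i=camera('wrist');cv2.imwrite('pics/w4.png',i[:,:,::-1])"
```

```text
time: 9.2
position: [0.5113, 0.1058, 0.1106]
tool_rot: [0.722, -0.01, -0.692, 0.006]
ft_force: [0.4, 0.4, 0.9]
grip_width: 0.0169
t 9.2 pos [0.5113 0.1058 0.1106] yaw -1.577 F [0.4 0.4 0.9] q [ 0.003  0.569  1.825 -0.035  0.706  1.605] w 0.0169
toolx [ 0.042 -0.022 -0.999] shift [0.55 0.07 0.11] turn options [-0.284  2.857]
[0.26830323 0.05438683 0.53948084]
```

View pics/w4.png

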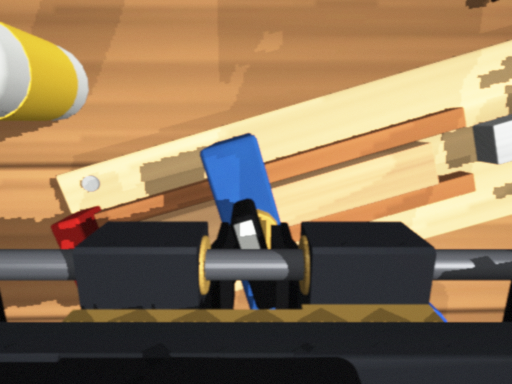

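The bar has twisted in the jaws against the hard stop: width 16.9 mm, moment 0.54 N m, with the bar lying along the beam. It is seated. Now I'll back off a quarter turn to jaw yaw ≈ 0.28.

```bash
python3 -m inch '[[[0,0,0,-0.12,0],[0,0,0,-0.12,0],[0,0,0,-0.12,0],[0,0,0,-0.12,0],[0,0,0,-0.12,0],[0,0,0,-0.12,0],[0,0,0,-0.12,0],[0,0,0,-0.12,0]]]' && python3 -m inch '[[[0,0,0,-0.12,0],[0,0,0,-0.12,0],[0.1,0,0,-0.12,0],[0.1,0,0,-0.12,0],[0.1,0,0,-0.12,0],[0.1,0,0,-0.1,0]]]' && python3 -c "
from h import *
plan((.5104,.1050,.105),.285)"
```

```text
time: 9.92
position: [0.5111, 0.1074, 0.1105]
tool_rot: [0.632, 0.324, -0.612, 0.349]
ft_force: [-1.2, -0.1, 0.6]
grip_width: 0.0125
time: 10.42
position: [0.5095, 0.1077, 0.1103]
tool_rot: [0.465, 0.523, -0.455, 0.55]
ft_force: [-3.4, -0.6, 8.9]
grip_width: 0.0127
t 10.42 pos [0.5095 0.1077 0.1103] yaw 0.153 F [-3.4 -0.6  8.9] q [ 0.002  0.568  1.828 -0.023  0.707 -0.133] w 0.0127
toolx [ 0.039 -0.015 -0.999] shift [0.54 0.03 0.27] turn options [-0.132  3.009]
```

```bash
python3 -m inch '[[[0,0,0,-0.08,0],[0,0,0,-0.06,0],[0,0,0,0,0],[0,0,0,0,0],[0,0,0,0,0],[0,0,0,0,0]]]' && python3 -c "
from h import *
plan((.5104,.1050,.105),.285)
i=camera('wrist');ci=camera_info('wrist');s=camera('scene')
t=camera('top')
a=cv2.resize(i,(500,375));b=cv2.resize(s[150:225,220:280+1],(300,375),interpolation=2)
cv2.imwrite('pics/w5.png',np.hstack([a,b])[:,:,::-1])"
```

```text
time: 10.92
position: [0.5091, 0.1076, 0.1104]
tool_rot: [0.424, 0.555, -0.416, 0.582]
ft_force: [-0.1, 0.5, 1.5]
grip_width: 0.0125
t 10.92 pos [0.5091 0.1076 0.1104] yaw 0.299 F [-0.1  0.5  1.5] q [ 1.000e-03  5.680e-01  1.828e+00 -2.100e-02  7.070e-01 -2.810e-01] w 0.0125
toolx [ 0.038 -0.014 -0.999] shift [0.55 0.03 0.27] turn options [ 0.014 -3.128]
```

View pics/w5.png

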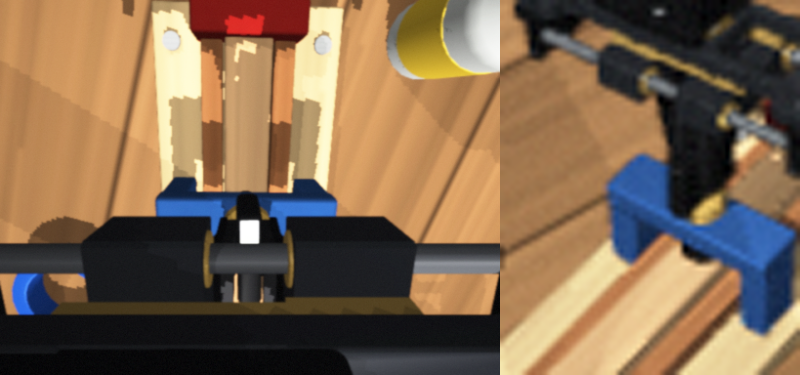

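The bar points along the rail with its white mark towards the stop, which is a quarter turn. The rail touches the red stop at (247,38) and the grip holds at 12.5 mm. Handing in.

```bash
python3 -c "
from h import *
s=robot.get_obs();print(s['joint_velocities'].round(3));robot.hand_in()"
```

```text
[ 0.001 -0.     0.     0.     0.    -0.002]
the job is handed in; nothing more can be done
```

I did the whole job and handed it in at about 11 s on the robot's clock, against the 58 s limit. `hand_in` gives no verdict, so these are my own last checks.

- **Pedal and rail:** I pressed the pedal to its stop, where the force rose to 37 N with the fingers at the expected depth, and then let it up. The top view after release showed the pedal up. The rail showed no gap to the red stop while the pedal was held down, and the last wrist view still showed none.
- **Thumbscrew:** I turned it clockwise until it hit its hard stop. The moment reached about 0.54 N m, and the bar twisted in the jaws while lying along the beam. Then I backed it off until the jaws stood at 0.30 rad in the world frame. That is about 1.59 rad off the seat (target 1.57), worked out from the jaw direction, not measured on the screw.
- **Final grip:** The fingers still hold the bar at 12.5 mm opening, with a 15 N grip and the arm still. The grasp point is about 10 mm above the nominal grip point, inside the 30 mm allowed.
- **Bystanders:** The bottle, square and tape roll were not touched in any move I made. I did not measure their positions again at the end.

Two things were not ideal. The tool drifted a few millimetres sideways while pressing and descending, and I corrected that before gripping. There was also a brief 9 N upward force during the back-off, which fell to 1.5 N once I stopped pushing down.

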